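# Set out the quick-stain line for blood smears

### The job

Set out the stain line on the three-well tray so that it runs from the smear tray to the drying rack: the yellow-capped fixative jar in the well nearest the smear tray, the red jar in the middle well and the blue jar in the well nearest the drying rack. Stand the steel rinse beaker on the bench in line with the jars, midway between the staining tray and the drying rack, and stand the timer on the bench close behind the tray (the side away from the robot), straight behind the fixative jar and squared up with the tray, its screen towards the jar. Let nothing fall over, set each thing down gently rather than dropping it, and leave the oil bottle and the slide box where they are.

Things in the scene. Friction and masses are not known exactly. Their poses are not given: they have to be found in the camera images.
- fixative_jar: the fixative: closed white screw-top staining jar with a YELLOW cap and label band, standing upright: body 52 mm across and 62 mm tall, cap 50 mm across on top of it, 82 mm tall in all, about 200 g; loose. Origin: centre of its underside; z up along the jar.
- red_jar: the red stain: closed white screw-top staining jar with a RED cap and label band, standing upright: body 52 mm across and 62 mm tall, cap 50 mm across on top of it, 82 mm tall in all, about 200 g; loose. Origin: centre of its underside; z up along the jar.
- blue_jar: the blue stain: closed white screw-top staining jar with a BLUE cap and label band, standing upright: body 52 mm across and 62 mm tall, cap 50 mm across on top of it, 82 mm tall in all, about 200 g; loose. Origin: centre of its underside; z up along the jar.
- rinse_beaker: plain stainless-steel beaker, empty and open at the top, standing upright: about 60 mm across at the rim, slightly narrower at the foot, 75 mm tall, wall 3 mm, about 120 g; loose. Origin: centre of its underside.
- timer: loose bench timer standing upright: a slab 66 mm wide (its y), 24 mm thick (x), 70 mm tall, front half black with a grey screen, rear half orange, on a black foot plate 44 mm (x) by 66 mm (y), 6 mm thick; about 120 g. Origin: centre of the underside; the slab is centred over it. The screen looks along its -x. At the start it faces the robot's side (world -x) within 0.6 rad.
- stain_tray: grey staining tray, fixed, 84 mm (its x) by 260 mm (its y), 10 mm tall, with three round dark-floored wells at y = -84, 0 and +84 mm, x = 0; each 66 mm across, 4 mm deep (floor 6 mm above the bench), so a jar has 7 mm to spare all round. Origin: centre of its underside. Its +x side is away from the robot (world +x within 0.12 rad).
- smear_tray: tan cardboard tray, 84 mm (x) by 90 mm (y), 9 mm tall, holding three unstained glass smears; fixed, in line with the staining tray beyond one of its ends (either), 100 mm clear of it. Origin: centre of its underside, at y = +275 or -275 mm in the staining tray's frame; axes parallel to that tray's.
- drying_rack: black slide drying rack, base 84 mm (x) by 90 mm (y), about 38 mm tall, two grooved rails with a few purple-stained slides standing in them; fixed, in line with the staining tray beyond its other end, 100 mm clear of it. Origin: centre of its underside, at y = -275 or +275 mm in the staining tray's frame; axes parallel to that tray's.
- oil_bottle: bystander: small amber bottle of immersion oil with a black dropper top, 30 mm across, 80 mm tall; loose, stands among the things to be moved. Origin: centre of its underside.
- slide_box: bystander: low green slide box with a pale green lid, 35 mm (x) by 81 mm (y), 30 mm tall; loose, stands among the things to be moved. Origin: centre of its underside.

How it is judged:
At the end, for the whole second after the job is handed in: All upright, released, at rest. Jars on the floors of their wells. Beaker on the bench within 15 mm of the gap's middle, 20 mm of the line. Timer on the bench, square to 0.3 rad, fixative jar 50 to 125 mm before its origin, within 20 mm of straight ahead. Oil bottle, slide box moved under 30 mm (((y of drying_rack in the frame of stain_tray above 0 m and y of fixative_jar in the frame of stain_tray between -0.094 and -0.074 m and y of blue_jar in the frame of stain_tray between 0.074 and 0.094 m and y of rinse_beaker in the frame of stain_tray between 0.165 and 0.195 m) or (y of drying_rack in the frame of stain_tray below 0 m and y of fixative_jar in the frame of stain_tray between 0.074 and 0.094 m and y of blue_jar in the frame of stain_tray between -0.094 and -0.074 m and y of rinse_beaker in the frame of stain_tray between -0.195 and -0.165 m)) and y of red_jar in the frame of stain_tray between -0.01 and 0.01 m and x of fixative_jar in the frame of stain_tray between -0.01 and 0.01 m and height (world z) of each of fixative_jar, red_jar, blue_jar below 0.0085 m and x of red_jar in the frame of stain_tray between -0.01 and 0.01 m and x of blue_jar in the frame of stain_tray between -0.01 and 0.01 m and x of rinse_beaker in the frame of stain_tray between -0.02 and 0.02 m and height (world z) of each of rinse_beaker, timer below 0.004 m and y of fixative_jar in the frame of timer between -0.02 and 0.02 m and x of fixative_jar in the frame of timer between -0.125 and -0.05 m and angle between the x axis of timer and the x axis of stain_tray, either way round below 0.3 rad and angle between each of fixative_jar, red_jar, blue_jar, rinse_beaker, timer's own z axis and vertical below 0.1 rad and linear speed of each of fixative_jar, red_jar, blue_jar, rinse_beaker, timer below 0.02 m/s and distance of each of oil_bottle, slide_box from where it was at the start of the episode below 0.03 m); the robot touches nothing.
It fails at once if a jar, the beaker or the timer is tipped over (more than 0.7 rad) (angle between any of fixative_jar, red_jar, blue_jar, rinse_beaker, timer's own z axis and vertical above 0.7 rad).
It fails at once if the oil bottle or the slide box is pushed more than 30 mm or knocked over (distance of any of oil_bottle, slide_box from where it was at the start of the episode above 0.03 m or angle between any of oil_bottle, slide_box's own z axis and vertical above 0.5 rad).
It fails at once if a jar, the beaker or the timer is dropped: out of the fingers and moving faster than 0.6 m/s (a fall of about 20 mm) ((contact force between fixative_jar and the fingers below 0.05 N and linear speed of fixative_jar above 0.6 m/s) or (contact force between red_jar and the fingers below 0.05 N and linear speed of red_jar above 0.6 m/s) or (contact force between blue_jar and the fingers below 0.05 N and linear speed of blue_jar above 0.6 m/s) or (contact force between rinse_beaker and the fingers below 0.05 N and linear speed of rinse_beaker above 0.6 m/s) or (contact force between timer and the fingers below 0.05 N and linear speed of timer above 0.6 m/s)).
It also fails if it takes over 128 s, if anything falls off the work surface, if the arm or the gripper's body presses on something with over 40 N, if the wrist force passes 120 N, or if a joint passes its speed limit or range.

### The arm

A 7-joint arm with a two-finger parallel gripper is mounted at the origin on the work surface. World frame = base frame: x ahead of the robot, y to its left, z up, the work surface at z = 0. Lengths are in m, angles in rad, forces in N, time in s.
With the tool pointing down it reaches from about 0.425 to 0.925 m from the base axis. Payload 6.8 kg.
Tool frame: the origin (TCP) lies where the fingers leave the gripper's body, on its centre line; the fingertips stand 73 mm ahead of it and the grasp point (between the pads) lies 54 mm ahead of it; z points along the fingers, y is the line along which they close (so a half turn about z gives the same grasp; the last joint's range is limited). The gripper opens to 85 mm and grips with 20 to 120 N. Pads are 22 mm wide; open, the fingers measure 114 mm over their backs; the gripper's body (76 mm by 85 mm) begins 54 mm behind the grasp point. The pads swing forward as they close: fully open they stand 13 mm farther back than shut.
Start: joints at [-1.404, 0.477, 0.022, 1.555, -0.011, 1.109, -0.083], TCP at [0.183, 0.65, 0.304] pointing down, gripper open.
Joint ranges: [-2.96, 2.96], [-0.34, 2.1], [-1.41, 1.46], [0.24, 2.44], [-1.37, 4.51], [0.17, 1.92], [-2.96, 2.96]. Speed limits (rad/s): [2.39, 2.39, 3.14, 3.14, 3.14, 3.14, 3.14].

### API

Orientations are given as a rotation vector (axis times angle).
In Python, from bench import r, grab_frame, camera_info gives the robot as it stands.
- The arm moves only by the shell command python3 -m pendant 'ROWS' [OPENING] [FORCE]. ROWS is one flat JSON list of numbers that holds 1 to 5 rows one after another, with no inner brackets; each row has 6 numbers: dx, dy, dz in shares of 30 cm (1.0 is 30 cm), then a rotation vector rx, ry, rz in shares of pi/2 rad (1.0 is pi/2 rad); each row is the pose to reach, as a shift and turn from the pose commanded when the command began, along the tool's axes at that moment; what a row does not reach only later rows make up. A row lasts 1/10 s, in which the tool goes at most 0.05 m and 0.15 rad, less where a joint would pass 70% of its speed; a pose out of reach is approached as far as the arm can. OPENING is the finger opening in m, set as the command begins (- or left out keeps the last). The fingers move at their own pace and stop on an object; FORCE is the grip in N (left out, the last holds). Time passes only in rows, so rows that do not move let the fingers close. It prints the time, the measured TCP pose, the force, the opening and the grip force at its end. No shift or turn number may pass 1 either way. Input that does not fit is refused with a message, and nothing moves.
- r.get_obs(): the state, without advancing time (a new reading comes with each control period).
- grab_frame(name): name is "scene" or "top"; returns (picture, depth): 400x640x3 uint8, blue, green, red; 400x640 float32, m along the optical axis (not along the pixel's ray), 0 where there is no reading.
- camera_info(name): a dict with "camera_matrix" (3x3 intrinsics, pixels), "k1" (the pictures are not rectified: a ray, as slopes to the right and down, at radius r is drawn at 1 + k1 r^2 times it, then the intrinsics apply), "R" (3x3) and "t" (3): a world point X has camera coordinates R X + t. Camera axes: x right, y down, z forward; pixel columns grow to the right and rows downward; lengths in m; the calibration is good to about 2 mm. A picture is of the moment at which its call begins. camera_info takes no time and is no camera call.
- r.hand_in(): hands the job in; it is judged then, once.
The state is a dict: "clock": time; "joints": joint angles; "qvel": joint speeds; "tau": joint torques, N m; "tcp_pos": TCP position; "orientation": TCP orientation; "contact_force": force on the tool from outside, world axes, zero at the start; "moment": the same for the moment, N m; "grip_width": finger opening in m; "gripper_force": force on a finger pad.
Only numpy, scipy, OpenCV 4.12 (cv2) and the standard library are available. Lean on these libraries where they do the work, as an engineer would, in place of code of your own. Each camera call takes 0.05 s, during which the arm holds its last target. There are 200 camera calls.

## Working session

There is one attempt and no reset: what is moved stays moved. The work goes in short steps, Python scripts to look and compute and a shell command to move; the robot and the scene stay as the last step left them, time stands still between calls to the robot, and variables do not carry over. Pictures are saved under pics/ and viewed, at most 14 in all, crops included, and the job is handed in when it is done.

```bash
ls; mkdir -p pics; python3 - <<'E'
from bench import r, grab_frame, camera_info
import cv2,numpy as np
for n in("scene","top"):
    p,d=grab_frame(n); cv2.imwrite(f"pics/{n}0.png",p); np.save(f"pics/{n}0.npy",d)
    c=camera_info(n); print(n,c)
print(r.get_obs())
E
```

```text
pics
scene {'camera_matrix': array([[509.50510806,   0.        , 313.95899364],
       [  0.        , 509.50510806, 203.82484673],
       [  0.        ,   0.        ,   1.        ]]), 'k1': -0.1481070971377545, 'R': array([[ 0.60134165,  0.79899127, -0.00108326],
       [ 0.62700574, -0.47274034, -0.61917717],
       [-0.49522925,  0.37165782, -0.78525057]]), 't': array([-0.32728724, -0.32279671,  1.36831794])}
top {'camera_matrix': array([[470.14094483,   0.        , 315.81770092],
       [  0.        , 470.14094483, 200.79980887],
       [  0.        ,   0.        ,   1.        ]]), 'k1': -0.13782248620697538, 'R': array([[ 0.00479489, -0.99998241, -0.00348996],
       [-0.98792719, -0.00419661, -0.15486205],
       [ 0.15484468,  0.00419037, -0.98792994]]), 't': array([0.00677786, 0.52283755, 0.92557486])}
{'clock': 0.1, 'joints': array([-1.40408038,  0.47771647,  0.02236157,  1.55633493, -0.01149576,
        1.10931628, -0.08307535]), 'qvel': array([ 0.00214339, -0.00093534,  0.00152151, -0.00308016, -0.00020327,
       -0.00091297,  0.00107585]), 'tau': array([ 3.95985204e-03, -5.97762251e+01,  1.61354586e+00, -2.81953257e+01,
        1.28670770e-02,  5.10461570e-03,  1.51798904e-06]), 'tcp_pos': array([0.18307664, 0.64927112, 0.30303132]), 'orientation': array([-4.30263127e-01, -3.11189341e+00,  2.58211484e-03]), 'contact_force': array([ 0.06074588,  0.27125123, -0.0350358 ]), 'moment': array([ 0.01208232,  0.01529394, -0.03829191]), 'gripper_force': 0.0, 'grip_width': 0.08524152490230645}
```

View pics/top0.png

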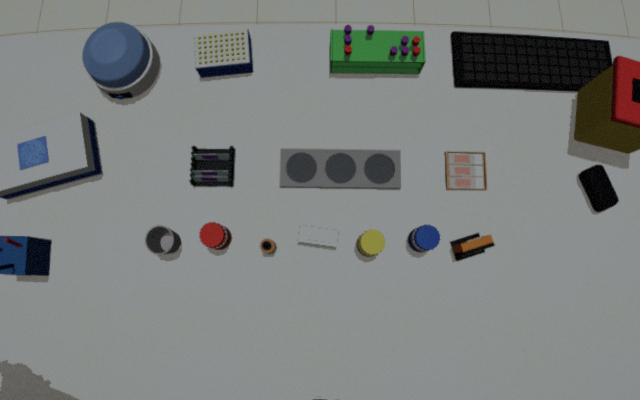

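View pics/scene0.png

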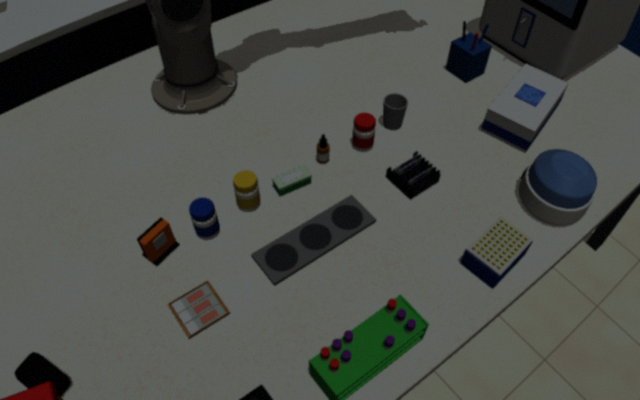

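The top view looks straight down: +x is up and +y is left. The drying rack (212,167) is at +y and the smear tray (466,171) at −y. So fixative goes in the right well (380,168), red in the middle (341,168), blue in the left (301,167), and the beaker goes near (255,168). The scene view confirms everything is upright.

```bash
cat > h.py <<'E'
import numpy as np, cv2
from bench import r, grab_frame, camera_info
from scipy.spatial.transform import Rotation as Rn
C={n:camera_info(n) for n in("scene","top")}
def slopes(n,uv):
    c=C[n]; k=np.array([c['k1'],0,0,0,0.]); 
    return cv2.undistortPoints(np.float64(uv).reshape(-1,1,2),c['camera_matrix'],k).reshape(-1,2)
def plane(n,uv,z):
    c=C[n]; s=slopes(n,uv); d=np.c_[s,np.ones(len(s))]@c['R']; o=-c['R'].T@c['t']
    return o+d*((z-o[2])/d[:,2])[:,None]
def cloud(n,d):
    c=C[n]; v,u=np.mgrid[:400,:640]; s=slopes(n,np.stack([u,v],-1).reshape(-1,2))
    return ((np.c_[s,np.ones(len(s))]*d.reshape(-1,1)-c['t'])@c['R']).reshape(400,640,3)
def blobs(m,amin=30):
    n,l,s,c=cv2.connectedComponentsWithStats(m.astype(np.uint8)); return [(l==i,s[i],c[i]) for i in range(1,n) if s[i][4]>amin]
E
python3 - <<'E'
from h import *
p,d=grab_frame("top"); W=cloud("top",d); hsv=cv2.cvtColor(p,cv2.COLOR_BGR2HSV)
z=W[...,2]; roi=np.zeros((400,640),bool); roi[130:280,140:510]=1
print("bench z",np.median(z[240:280,200:500]))
for m,s,c in blobs(roi&(z>.018)&(z<.12)):
    zt=np.percentile(z[m],95); t=m&(z>zt-.006); P=W[t]
    (cx,cy),(w,h),a=cv2.minAreaRect(np.float32(P[:,:2]*1000))
    print(c.round(),"ztop %.3f"%zt,"mean",P.mean(0).round(4)[:2],"rect",round(cx),round(cy),round(w),round(h),round(a,1),"hsv",np.median(hsv[t],0))
print("wells")
g=cv2.cvtColor(p,cv2.COLOR_BGR2GRAY)
print(g[168,275:405:3])
tray=np.zeros_like(roi);tray[152:184,283:398]=1
for m,s,c in blobs(tray&(g<65),200):
    print(c,s, plane("top",[c],.006).round(4))
for nm,zz,box in(("top",0.009,(440,492,148,194)),):
    pass
E
```

```text
bench z 0.00019290864649936472
[211. 166.] ztop 0.037 mean [0.5988 0.2311] rect 603 232 89 77 89.8 hsv [98. 32. 60.]
[214. 235.] ztop 0.084 mean [0.449  0.2141] rect 449 215 48 50 56.6 hsv [  1. 187. 134.]
[160. 239.] ztop 0.076 mean [0.4389 0.3243] rect 439 322 57 58 14.7 hsv [120.   5.  95.]
[318. 236.] ztop 0.033 mean [0.4521 0.0052] rect 452 5 81 35 82.4 hsv [ 96.   9. 145.]
[424. 238.] ztop 0.084 mean [ 0.4458 -0.2098] rect 446 -210 49 48 7.8 hsv [111. 178. 112.]
[370. 243.] ztop 0.084 mean [ 0.4366 -0.1008] rect 437 -101 47 49 89.7 hsv [ 29. 141. 139.]
[473. 245.] ztop 0.072 mean [ 0.4312 -0.3135] rect 431 -314 23 67 16.9 hsv [ 14. 174. 132.]
[267. 246.] ztop 0.078 mean [0.4305 0.108 ] rect 430 108 6 8 3.4 hsv [90. 78. 15.]
wells
[141 143  95  95  61  53  53  59  56  53  58  59  60  56  89  96  96  58
  56  55  52  58  58  57  51  56  57  85  97  98  56  54  53  55  53  59
  53  56  53  54  86  96 141 146]
[300.95301028 167.1732746 ] [287 153  29  29 681] [[0.6015 0.0417 0.006 ]]
[340.22693997 167.68667643] [326 153  30  30 683] [[ 0.6007 -0.043   0.006 ]]
[379.21613833 168.22478386] [365 154  30  29 694] [[ 0.6    -0.1273  0.006 ]]
```

The manual's scale: shifts go in shares of 30 cm and turns go in shares of pi/2 rad. Converting my numbers, -0.2 m / 0.3 = -0.6667, -0.145 m / 0.3 = -0.4833.

```bash
cat >> h.py <<'E'
def go(x,y,z,yaw=-.009):
    """delta in tool axes to put TCP at x,y,z, tool y along world yaw (tool x ~ +y, z down)"""
    o=r.get_obs(); R=Rn.from_rotvec(o['orientation']); a=yaw
    T=Rn.from_matrix(np.array([[-np.sin(a),np.cos(a),0],[np.cos(a),np.sin(a),0],[0,0,-1]]).T.T)
    T=Rn.from_matrix(np.c_[[-np.sin(a),np.cos(a),0],[np.cos(a),np.sin(a),0],[0,0,-1]])
    print("t %.1f tcp"%o['clock'],o['tcp_pos'].round(4),"need",R.inv().apply(np.array([x,y,z])-o['tcp_pos']).round(4),(R.inv()*T).as_rotvec().round(3),"grip %.3f %.1f"%(o['grip_width'],o['gripper_force']))
E
python3 -m pendant '[-0.1333, -0.0967, 0.0333, 0, 0, 0, -0.2667, -0.1933, 0.0667, 0, 0, 0, -0.4, -0.29, 0.1, 0, 0, 0, -0.5333, -0.3867, 0.1333, 0, 0, 0, -0.6667, -0.4833, 0.1667, 0, 0, 0]' 0.085
python3 -m pendant '[-0.1167, -0.0833, 0.0333, 0, 0, 0.0955, -0.2333, -0.1667, 0.0667, 0, 0, 0.191, -0.3333, -0.25, 0.1, 0, 0, 0.2865, -0.45, -0.33, 0.11, 0, 0, 0.382, -0.45, -0.33, 0.11, 0, 0, 0.4456]'
python3 -m pendant '[0, 0, 0, 0, 0, 0.0955, 0, 0, 0, 0, 0, 0.191, 0, 0, 0, 0, 0, 0.2865, 0, 0, 0, 0, 0, 0.382, 0, 0, 0, 0, 0, 0.382]'
python3 -c "from h import *;go(.439,.323,.22)"
```

```text
clock: 0.65
tcp_pos: [0.3359, 0.4556, 0.2539]
orientation: [0.43, 3.112, -0.0]
contact_force: [0.8, 0.1, 0.4]
grip_width: 0.085
gripper_force: 0.0
clock: 1.15
tcp_pos: [0.4419, 0.3191, 0.2208]
orientation: [1.491, 2.762, -0.004]
contact_force: [0.3, -0.2, 0.3]
grip_width: 0.0848
gripper_force: 0.0
clock: 1.65
tcp_pos: [0.4379, 0.3256, 0.2211]
orientation: [2.227, 2.216, -0.001]
contact_force: [0.8, 1.0, -0.5]
grip_width: 0.0849
gripper_force: 0.0
t 1.6 tcp [0.4379 0.3256 0.2211] need [-0.0026  0.0011  0.0011] [-0.     0.001  0.004] grip 0.085 0.0
```

In the tool's units: 0.12 m / 0.3 = 0.4, 0.11 m / 0.3 = 0.3667.

```bash

python3 -m pendant '[-0.0067, 0.0033, 0.1, 0, 0, 0, -0.0067, 0.0033, 0.2, 0, 0, 0, -0.0067, 0.0033, 0.3, 0, 0, 0, -0.0067, 0.0033, 0.3667, 0, 0, 0, -0.0067, 0.0033, 0.4, 0, 0, 0]'
python3 -m pendant '[0, 0, 0, 0, 0, 0, 0, 0, 0, 0, 0, 0, 0, 0, 0, 0, 0, 0, 0, 0, 0, 0, 0, 0, 0, 0, 0, 0, 0, 0]' 0.04 30
python3 -m pendant '[0, 0, 0, 0, 0, 0, 0, 0, 0, 0, 0, 0, 0, 0, 0, 0, 0, 0, 0, 0, 0, 0, 0, 0, 0, 0, 0, 0, 0, 0]'
python3 -c "from h import *;go(.602,.137,.22)"
```

```text
clock: 2.15
tcp_pos: [0.4382, 0.323, 0.0994]
orientation: [-2.221, -2.221, 0.005]
contact_force: [-0.5, 0.7, 0.1]
grip_width: 0.0849
gripper_force: 0.0
clock: 2.65
tcp_pos: [0.4396, 0.324, 0.1022]
orientation: [-2.225, -2.217, -0.003]
contact_force: [-0.9, -1.3, 4.6]
grip_width: 0.0586
gripper_force: 32.2
clock: 3.15
tcp_pos: [0.4396, 0.324, 0.1022]
orientation: [-2.226, -2.217, -0.003]
contact_force: [-1.0, -0.2, 7.1]
grip_width: 0.0585
gripper_force: 32.1
t 3.1 tcp [0.4396 0.324  0.1022] need [-0.1862  0.1633 -0.1179] [ 0.001 -0.001  0.005] grip 0.058 32.1
```

```bash

python3 -m pendant '[0, 0, -0.05, 0, 0, 0, 0, 0, -0.1333, 0, 0, 0, 0, 0, -0.2333, 0, 0, 0, 0, 0, -0.3333, 0, 0, 0, 0, 0, -0.3933, 0, 0, 0]'
python3 -m pendant '[-0.1, 0.0867, 0, 0, 0, 0, -0.2, 0.1733, 0, 0, 0, 0, -0.3, 0.26, 0, 0, 0, 0, -0.4, 0.3467, 0, 0, 0, 0, -0.5, 0.4333, 0, 0, 0, 0]'
python3 -m pendant '[-0.0667, 0.06, 0, 0, 0, 0, -0.12, 0.11, 0, 0, 0, 0, -0.12, 0.11, 0, 0, 0, 0]'
python3 -c "from h import *;go(.602,.137,.102)"
```

```text
clock: 3.65
tcp_pos: [0.4397, 0.3236, 0.2223]
orientation: [2.226, 2.216, 0.004]
contact_force: [0.8, 0.2, -1.3]
grip_width: 0.0582
gripper_force: 32.7
clock: 4.15
tcp_pos: [0.5692, 0.1715, 0.2202]
orientation: [-2.226, -2.217, -0.0]
contact_force: [0.4, 0.7, -0.3]
grip_width: 0.0583
gripper_force: 32.7
clock: 4.45
tcp_pos: [0.6031, 0.1328, 0.2203]
orientation: [2.23, 2.209, 0.0]
contact_force: [-0.4, -0.4, -1.0]
grip_width: 0.0585
gripper_force: 32.7
t 4.5 tcp [0.6031 0.1328 0.2203] need [ 0.0044 -0.0014  0.1183] [ 0.002  0.002 -0.   ] grip 0.058 32.7
```

In the tool's units: 0.107 m / 0.3 = 0.3567, 0.1 m / 0.3 = 0.3333.

```bash

python3 -m pendant '[0.0067, 0, 0.1, 0, 0, 0, 0.0067, 0, 0.2, 0, 0, 0, 0.0067, 0, 0.2833, 0, 0, 0, 0.0067, 0, 0.3333, 0, 0, 0, 0.0067, 0, 0.3567, 0, 0, 0]'
python3 -m pendant '[0, 0, 0.0133, 0, 0, 0, 0, 0, 0.0267, 0, 0, 0, 0, 0, 0.0333, 0, 0, 0, 0, 0, 0.0333, 0, 0, 0, 0, 0, 0.0333, 0, 0, 0]'
python3 -c "from h import *;go(.602,.137,.102)"
```

```text
clock: 4.95
tcp_pos: [0.6004, 0.1393, 0.1113]
orientation: [-2.224, -2.217, 0.003]
contact_force: [-0.1, -0.5, -1.4]
grip_width: 0.0585
gripper_force: 32.7
clock: 5.45
tcp_pos: [0.6017, 0.1389, 0.1028]
orientation: [2.226, 2.217, 0.001]
contact_force: [0.1, -1.4, -1.4]
grip_width: 0.0583
gripper_force: 32.7
t 5.5 tcp [0.6017 0.1389 0.1028] need [-0.0019  0.0003  0.0008] [ 0.001 -0.     0.005] grip 0.058 32.7
```

In the tool's units: 0.003 m / 0.3 = 0.01, -0.002 m / 0.3 = -0.0067.

```bash

python3 -m pendant '[-0.0067, 0, 0.0033, 0, 0, 0, -0.0067, 0, 0.0067, 0, 0, 0, -0.0067, 0, 0.01, 0, 0, 0, -0.0067, 0, 0.01, 0, 0, 0]'
python3 -c "from h import *;go(.602,.137,.102)"
```

```text
clock: 5.85
tcp_pos: [0.6018, 0.1381, 0.1021]
orientation: [-2.224, -2.216, -0.004]
contact_force: [-8.5, 3.1, 21.5]
grip_width: 0.0583
gripper_force: 32.5
t 5.8 tcp [0.6018 0.1381 0.1021] need [-0.0011  0.0002  0.0001] [ 0.001 -0.003  0.005] grip 0.058 32.5
```

In the tool's units: -0.002 m / 0.3 = -0.0067.

```bash

python3 -m pendant '[0, 0, -0.0067, 0, 0, 0, 0, 0, -0.0067, 0, 0, 0, 0, 0, -0.0067, 0, 0, 0, 0, 0, -0.0067, 0, 0, 0, 0, 0, -0.0067, 0, 0, 0]' 0.085
python3 -m pendant '[0, 0, -0.0667, 0, 0, 0, 0, 0, -0.1667, 0, 0, 0, 0, 0, -0.2667, 0, 0, 0, 0, 0, -0.3333, 0, 0, 0, 0, 0, -0.4, 0, 0, 0]'
python3 -m pendant '[0.0833, -0.1333, 0, 0, 0, 0, 0.1667, -0.2667, 0, 0, 0, 0, 0.25, -0.4, 0, 0, 0, 0, 0.2533, -0.5067, 0, 0, 0, 0, 0.2533, -0.5067, 0, 0, 0, 0]'
python3 -c "from h import *;go(.449,.2145,.105)"
```

```text
clock: 6.35
tcp_pos: [0.6013, 0.1367, 0.101]
orientation: [-2.226, -2.217, 0.001]
contact_force: [0.2, 0.1, -0.2]
grip_width: 0.085
gripper_force: 0.0
clock: 6.85
tcp_pos: [0.6014, 0.1368, 0.2223]
orientation: [2.226, 2.217, 0.001]
contact_force: [-0.4, 0.9, 0.8]
grip_width: 0.0851
gripper_force: 0.0
clock: 7.35
tcp_pos: [0.4453, 0.2143, 0.2206]
orientation: [-2.219, -2.22, 0.005]
contact_force: [0.4, -0.8, -1.0]
grip_width: 0.085
gripper_force: 0.0
t 7.3 tcp [0.4453 0.2143 0.2206] need [0.0002 0.0042 0.1156] [-0.004  0.     0.01 ] grip 0.085 0.0
```

In the tool's units: 0.116 m / 0.3 = 0.3867, 0.11 m / 0.3 = 0.3667.

```bash

python3 -m pendant '[0, 0.0067, 0.1, 0, 0, 0, 0, 0.0067, 0.2, 0, 0, 0, 0, 0.0067, 0.3, 0, 0, 0, 0, 0.0067, 0.3667, 0, 0, 0, 0, 0.0067, 0.3867, 0, 0, 0]'
python3 -m pendant '[0, 0, 0, 0, 0, 0, 0, 0, 0, 0, 0, 0, 0, 0, 0, 0, 0, 0, 0, 0, 0, 0, 0, 0, 0, 0, 0, 0, 0, 0]' 0.03 40
python3 -m pendant '[0, 0, 0, 0, 0, 0, 0, 0, 0, 0, 0, 0, 0, 0, 0, 0, 0, 0, 0, 0, 0, 0, 0, 0, 0, 0, 0, 0, 0, 0]'
python3 -m pendant '[0, 0, -0.05, 0, 0, 0, 0, 0, -0.1333, 0, 0, 0, 0, 0, -0.2333, 0, 0, 0, 0, 0, -0.3333, 0, 0, 0, 0, 0, -0.3933, 0, 0, 0]'
python3 -c "from h import *;go(.6007,-.043,.22)"
```

```text
clock: 7.85
tcp_pos: [0.4515, 0.2124, 0.1033]
orientation: [-2.227, -2.216, 0.005]
contact_force: [0.7, -0.8, 0.3]
grip_width: 0.0844
gripper_force: 0.0
clock: 8.35
tcp_pos: [0.4522, 0.2136, 0.1065]
orientation: [2.226, 2.217, 0.003]
contact_force: [-2.1, -1.5, 6.2]
grip_width: 0.0508
gripper_force: 41.9
clock: 8.85
tcp_pos: [0.4522, 0.2136, 0.1065]
orientation: [2.226, 2.217, 0.003]
contact_force: [-1.7, -1.5, 7.1]
grip_width: 0.0506
gripper_force: 41.9
clock: 9.35
tcp_pos: [0.4524, 0.2137, 0.2259]
orientation: [2.226, 2.216, 0.006]
contact_force: [0.7, -0.4, -2.1]
grip_width: 0.0507
gripper_force: 42.4
t 9.3 tcp [0.4524 0.2137 0.2259] need [-0.2561  0.1494  0.0057] [ 0.003 -0.002  0.005] grip 0.051 42.4
```

In the tool's units: -0.2 m / 0.3 = -0.6667, -0.12 m / 0.3 = -0.4.

```bash

python3 -m pendant '[-0.1333, 0.08, 0, 0, 0, 0, -0.2667, 0.16, 0, 0, 0, 0, -0.4, 0.24, 0, 0, 0, 0, -0.5333, 0.32, 0, 0, 0, 0, -0.6667, 0.4, 0, 0, 0, 0]'
python3 -m pendant '[-0.1, 0.0533, 0, 0, 0, 0, -0.1867, 0.1, 0, 0, 0, 0, -0.1867, 0.1, 0, 0, 0, 0, -0.1867, 0.1, 0, 0, 0, 0, -0.1867, 0.1, 0, 0, 0, 0]'
python3 -c "from h import *;go(.6007,-.043,.1125)"
```

```text
clock: 9.85
tcp_pos: [0.5716, 0.0115, 0.2238]
orientation: [2.225, 2.217, 0.002]
contact_force: [1.0, 0.8, -2.2]
grip_width: 0.051
gripper_force: 42.6
clock: 10.35
tcp_pos: [0.6002, -0.0418, 0.2232]
orientation: [-2.223, -2.218, -0.0]
contact_force: [-0.6, -0.7, -2.3]
grip_width: 0.0508
gripper_force: 42.6
t 10.3 tcp [ 0.6002 -0.0418  0.2232] need [-0.0014  0.0006  0.1107] [-0.001 -0.001  0.007] grip 0.051 42.6
```

In the tool's units: 0.104 m / 0.3 = 0.3467, 0.098 m / 0.3 = 0.3267.

```bash

python3 -m pendant '[-0.0033, 0, 0.1, 0, 0, 0, -0.0033, 0, 0.2, 0, 0, 0, -0.0033, 0, 0.2833, 0, 0, 0, -0.0033, 0, 0.3267, 0, 0, 0, -0.0033, 0, 0.3467, 0, 0, 0]'
python3 -m pendant '[0, 0, 0.0067, 0, 0, 0, 0, 0, 0.0133, 0, 0, 0, 0, 0, 0.0167, 0, 0, 0, 0, 0, 0.0167, 0, 0, 0, 0, 0, 0.0167, 0, 0, 0]'
python3 -c "from h import *;go(.6007,-.043,.1125)"
```

```text
clock: 10.85
tcp_pos: [0.6, -0.0429, 0.1183]
orientation: [-2.223, -2.218, 0.002]
contact_force: [0.7, -0.5, -2.3]
grip_width: 0.051
gripper_force: 42.7
clock: 11.35
tcp_pos: [0.601, -0.0441, 0.1148]
orientation: [2.226, 2.217, 0.001]
contact_force: [0.5, 0.3, -2.5]
grip_width: 0.0507
gripper_force: 42.7
t 11.3 tcp [ 0.601  -0.0441  0.1148] need [ 0.0011 -0.0003  0.0023] [ 0.001 -0.     0.005] grip 0.051 42.7
```

In the tool's units: 0.003 m / 0.3 = 0.01, 0.002 m / 0.3 = 0.0067.

```bash

python3 -m pendant '[0.0033, 0, 0.0033, 0, 0, 0, 0.0033, 0, 0.0067, 0, 0, 0, 0.0033, 0, 0.01, 0, 0, 0, 0.0033, 0, 0.01, 0, 0, 0, 0.0033, 0, 0.01, 0, 0, 0]'
python3 -c "from h import *;go(.6007,-.043,.1125)"
```

```text
clock: 11.85
tcp_pos: [0.6008, -0.043, 0.1125]
orientation: [-2.225, -2.217, -0.001]
contact_force: [-4.9, 1.9, 10.6]
grip_width: 0.0509
gripper_force: 44.0
t 11.8 tcp [ 0.6008 -0.043   0.1125] need [-0.     -0.0001  0.    ] [ 0.    -0.001  0.005] grip 0.051 44.0
```

In the tool's units: -0.001 m / 0.3 = -0.0033.

```bash

python3 -m pendant '[0, 0, -0.0033, 0, 0, 0, 0, 0, -0.0033, 0, 0, 0, 0, 0, -0.0033, 0, 0, 0, 0, 0, -0.0033, 0, 0, 0, 0, 0, -0.0033, 0, 0, 0]' 0.085
python3 -m pendant '[0, 0, -0.0667, 0, 0, 0, 0, 0, -0.1667, 0, 0, 0, 0, 0, -0.2667, 0, 0, 0, 0, 0, -0.3333, 0, 0, 0, 0, 0, -0.3667, 0, 0, 0]'
python3 -m pendant '[-0.1167, -0.11, 0, 0, 0, 0, -0.2333, -0.22, 0, 0, 0, 0, -0.35, -0.33, 0, 0, 0, 0, -0.4667, -0.44, 0, 0, 0, 0, -0.5533, -0.5233, 0, 0, 0, 0]'
python3 -c "from h import *;go(.446,-.210,.105)"
```

```text
clock: 12.35
tcp_pos: [0.6006, -0.0431, 0.1122]
orientation: [-2.226, -2.217, 0.0]
contact_force: [0.2, 0.1, -0.5]
grip_width: 0.0849
gripper_force: 0.0
clock: 12.85
tcp_pos: [0.6014, -0.0433, 0.2242]
orientation: [2.225, 2.215, 0.003]
contact_force: [0.6, -0.2, -0.1]
grip_width: 0.0849
gripper_force: 0.0
clock: 13.35
tcp_pos: [0.4401, -0.2104, 0.2218]
orientation: [-2.228, -2.214, 0.002]
contact_force: [0.3, -0.8, 0.0]
grip_width: 0.0849
gripper_force: 0.0
t 13.3 tcp [ 0.4401 -0.2104  0.2218] need [0.0004 0.006  0.1167] [-0.001 -0.     0.003] grip 0.085 0.0
```

In the tool's units: 0.117 m / 0.3 = 0.39, 0.11 m / 0.3 = 0.3667.

```bash

python3 -m pendant '[0, 0.0067, 0.1, 0, 0, 0, 0, 0.01, 0.2, 0, 0, 0, 0, 0.01, 0.3, 0, 0, 0, 0, 0.01, 0.3667, 0, 0, 0, 0, 0.01, 0.39, 0, 0, 0]'
python3 -m pendant '[0, 0, 0, 0, 0, 0, 0, 0, 0, 0, 0, 0, 0, 0, 0, 0, 0, 0, 0, 0, 0, 0, 0, 0, 0, 0, 0, 0, 0, 0]' 0.03 40
python3 -m pendant '[0, 0, 0, 0, 0, 0, 0, 0, 0, 0, 0, 0, 0, 0, 0, 0, 0, 0, 0, 0, 0, 0, 0, 0, 0, 0, 0, 0, 0, 0]'
python3 -m pendant '[0, 0, -0.05, 0, 0, 0, 0, 0, -0.1333, 0, 0, 0, 0, 0, -0.2333, 0, 0, 0, 0, 0, -0.3333, 0, 0, 0, 0, 0, -0.3933, 0, 0, 0]'
python3 -c "from h import *;go(.6015,.0415,.22)"
```

```text
clock: 13.85
tcp_pos: [0.4445, -0.208, 0.103]
orientation: [-2.223, -2.214, 0.004]
contact_force: [-0.6, -0.6, -0.6]
grip_width: 0.0851
gripper_force: 0.0
clock: 14.35
tcp_pos: [0.4467, -0.2088, 0.1064]
orientation: [2.225, 2.216, 0.002]
contact_force: [-0.7, -0.3, 6.9]
grip_width: 0.0506
gripper_force: 42.4
clock: 14.85
tcp_pos: [0.4467, -0.2088, 0.1064]
orientation: [2.225, 2.216, 0.002]
contact_force: [-0.9, -0.6, 7.4]
grip_width: 0.0508
gripper_force: 42.4
clock: 15.35
tcp_pos: [0.4464, -0.2087, 0.2255]
orientation: [2.225, 2.215, 0.003]
contact_force: [0.2, 0.5, -2.2]
grip_width: 0.0507
gripper_force: 42.6
t 15.3 tcp [ 0.4464 -0.2087  0.2255] need [0.2509 0.1541 0.0058] [0.003 0.    0.005] grip 0.051 42.6
```

In the tool's units: 0.2 m / 0.3 = 0.6667, 0.12 m / 0.3 = 0.4.

```bash

python3 -m pendant '[0.1333, 0.08, 0, 0, 0, 0, 0.2667, 0.16, 0, 0, 0, 0, 0.4, 0.24, 0, 0, 0, 0, 0.5333, 0.32, 0, 0, 0, 0, 0.6667, 0.4, 0, 0, 0, 0]'
python3 -m pendant '[0.1, 0.06, 0, 0, 0, 0, 0.1733, 0.1133, 0, 0, 0, 0, 0.1733, 0.1133, 0, 0, 0, 0, 0.1733, 0.1133, 0, 0, 0, 0, 0.1733, 0.1133, 0, 0, 0, 0]'
python3 -m pendant '[0, 0, 0.1, 0, 0, 0, 0, 0, 0.2, 0, 0, 0, 0, 0, 0.2833, 0, 0, 0, 0, 0, 0.3267, 0, 0, 0, 0, 0, 0.3467, 0, 0, 0]'
python3 -c "from h import *;go(.6015,.0425,.1125)"
```

```text
clock: 15.85
tcp_pos: [0.5672, -0.007, 0.2236]
orientation: [-2.226, -2.217, -0.001]
contact_force: [0.7, -0.6, -3.0]
grip_width: 0.0509
gripper_force: 42.7
clock: 16.35
tcp_pos: [0.6002, 0.0415, 0.2233]
orientation: [-2.228, -2.215, 0.002]
contact_force: [0.3, -0.7, -1.5]
grip_width: 0.0508
gripper_force: 42.7
clock: 16.85
tcp_pos: [0.6002, 0.0418, 0.1184]
orientation: [-2.227, -2.215, 0.003]
contact_force: [1.0, -0.5, -2.0]
grip_width: 0.0506
gripper_force: 42.6
t 16.9 tcp [0.6002 0.0418 0.1184] need [0.0008 0.0013 0.0059] [-0.002  0.001  0.003] grip 0.051 42.6
```

In the tool's units: 0.008 m / 0.3 = 0.0267, 0.007 m / 0.3 = 0.0233.

```bash

python3 -m pendant '[0.0033, 0.0033, 0.0067, 0, 0, 0, 0.0033, 0.0033, 0.0133, 0, 0, 0, 0.0033, 0.0033, 0.02, 0, 0, 0, 0.0033, 0.0033, 0.0233, 0, 0, 0, 0.0033, 0.0033, 0.0267, 0, 0, 0]'
python3 -c "from h import *;go(.6015,.0425,.1125)"
```

```text
clock: 17.35
tcp_pos: [0.6024, 0.044, 0.1124]
orientation: [2.226, 2.217, 0.002]
contact_force: [-4.9, 0.8, 14.1]
grip_width: 0.0509
gripper_force: 44.0
t 17.4 tcp [0.6024 0.044  0.1124] need [-0.0015 -0.0009 -0.0001] [ 0.001 -0.001  0.005] grip 0.051 44.0
```

In the tool's units: -0.001 m / 0.3 = -0.0033.

```bash

python3 -m pendant '[0, 0, -0.0033, 0, 0, 0, 0, 0, -0.0033, 0, 0, 0, 0, 0, -0.0033, 0, 0, 0, 0, 0, -0.0033, 0, 0, 0, 0, 0, -0.0033, 0, 0, 0]' 0.085
python3 -m pendant '[0, 0, -0.0667, 0, 0, 0, 0, 0, -0.1667, 0, 0, 0, 0, 0, -0.2667, 0, 0, 0, 0, 0, -0.3333, 0, 0, 0, 0, 0, -0.3667, 0, 0, 0]'
python3 -m pendant '[-0.1467, -0.0667, 0, 0, 0, 0, -0.2933, -0.1333, 0, 0, 0, 0, -0.44, -0.2, 0, 0, 0, 0, -0.5867, -0.2667, 0, 0, 0, 0, -0.7333, -0.3333, 0, 0, 0, 0]'
python3 -m pendant '[-0.1467, -0.0667, 0, 0, 0, -0.0637, -0.2933, -0.1333, 0, 0, 0, -0.1273, -0.4533, -0.2333, 0, 0, 0, -0.191, -0.4533, -0.2333, 0, 0, 0, -0.191, -0.4533, -0.2333, 0, 0, 0, -0.191]'
python3 - <<'E'
from h import *
go(.431,-.3135,.105,.295)
p,d=grab_frame("top"); W=cloud("top",d);z=W[...,2]; roi=np.zeros((400,640),bool); roi[150:186,240:400]=1
for m,s,c in blobs(roi&(z>.018)&(z<.12)):
    zt=np.percentile(z[m],95); P=W[m&(z>zt-.006)]; print(c,zt,P.mean(0))
cv2.imwrite("pics/top1.png",p)
E
```

```text
clock: 17.85
tcp_pos: [0.602, 0.0438, 0.1123]
orientation: [2.226, 2.217, -0.0]
contact_force: [0.9, -0.0, -0.3]
grip_width: 0.0848
gripper_force: 0.0
clock: 18.35
tcp_pos: [0.6028, 0.0438, 0.2243]
orientation: [2.225, 2.216, 0.004]
contact_force: [-0.5, 0.0, -0.4]
grip_width: 0.0848
gripper_force: 0.0
clock: 18.85
tcp_pos: [0.4998, -0.1771, 0.2218]
orientation: [-2.225, -2.217, 0.001]
contact_force: [1.1, -0.7, 0.1]
grip_width: 0.0854
gripper_force: 0.0
clock: 19.35
tcp_pos: [0.4288, -0.3131, 0.2219]
orientation: [-1.876, -2.519, 0.001]
contact_force: [-0.3, 0.9, 0.1]
grip_width: 0.0854
gripper_force: 0.0
t 19.4 tcp [ 0.4288 -0.3131  0.2219] need [-0.001   0.0021  0.1169] [-0.001 -0.    -0.005] grip 0.085 0.0
[252.99047619 161.46428571] 0.07626182455807667 [0.59511935 0.13745635 0.07454516]
[299.49265905 162.56606852] 0.09001661807364622 [0.59947043 0.04327622 0.08774904]
[340.61137441 163.17061611] 0.09029556185742152 [ 0.59836457 -0.04147458  0.08783348]
```

View pics/top1.png

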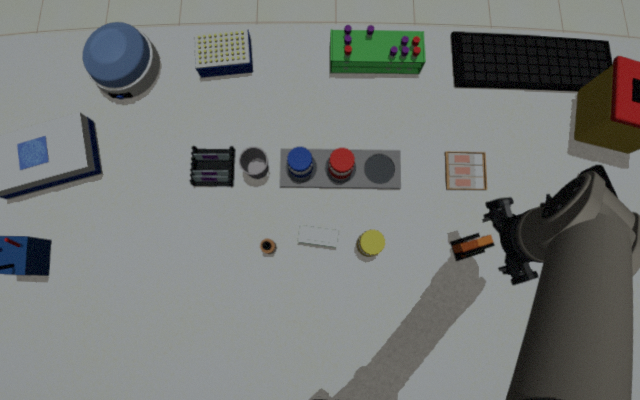

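The blue (300,162) and red (341,162) jars sit in their wells and the beaker (253,161) stands in the gap. The gripper is above the timer at (472,245).

In the tool's units: 0.117 m / 0.3 = 0.39, 0.11 m / 0.3 = 0.3667.

```bash

python3 -m pendant '[0, 0.0033, 0.1, 0, 0, 0, 0, 0.0033, 0.2, 0, 0, 0, 0, 0.0033, 0.3, 0, 0, 0, 0, 0.0033, 0.3667, 0, 0, 0, 0, 0.0033, 0.39, 0, 0, 0]'
python3 -m pendant '[0, 0, 0, 0, 0, 0, 0, 0, 0, 0, 0, 0, 0, 0, 0, 0, 0, 0, 0, 0, 0, 0, 0, 0, 0, 0, 0, 0, 0, 0]' 0.06 30
python3 -m pendant '[0, 0, 0, 0, 0, 0, 0, 0, 0, 0, 0, 0, 0, 0, 0, 0, 0, 0, 0, 0, 0, 0, 0, 0, 0, 0, 0, 0, 0, 0]' 0.01 30
python3 -m pendant '[0, 0, 0, 0, 0, 0, 0, 0, 0, 0, 0, 0, 0, 0, 0, 0, 0, 0, 0, 0, 0, 0, 0, 0, 0, 0, 0, 0, 0, 0]'
python3 -c "from h import *;go(.431,-.3135,.105,.295)"
```

```text
clock: 19.9
tcp_pos: [0.432, -0.3082, 0.1029]
orientation: [-1.863, -2.524, -0.0]
contact_force: [-0.9, 0.1, 0.4]
grip_width: 0.085
gripper_force: 0.0
clock: 20.4
tcp_pos: [0.4319, -0.3113, 0.1059]
orientation: [1.869, 2.524, 0.001]
contact_force: [0.3, 0.6, -1.0]
grip_width: 0.0602
gripper_force: 0.0
clock: 20.9
tcp_pos: [0.4316, -0.3112, 0.1054]
orientation: [1.87, 2.525, 0.0]
contact_force: [-1.0, -0.3, 2.7]
grip_width: 0.0241
gripper_force: 34.8
clock: 21.4
tcp_pos: [0.4316, -0.3112, 0.1054]
orientation: [1.87, 2.525, 0.0]
contact_force: [-1.2, 2.0, 4.9]
grip_width: 0.0233
gripper_force: 35.2
t 21.4 tcp [ 0.4316 -0.3112  0.1054] need [-0.002  -0.0012  0.0004] [ 0.    -0.     0.001] grip 0.023 35.2
```

```bash

python3 -m pendant '[0, 0, -0.0333, 0, 0, 0, 0, 0, -0.1, 0, 0, 0, 0, 0, -0.2, 0, 0, 0, 0, 0, -0.2667, 0, 0, 0, 0, 0, -0.3333, 0, 0, 0]'
python3 -m pendant '[0, 0, 0, 0, 0, 0.0637, 0, 0, 0, 0, 0, 0.1273, 0, 0, 0, 0, 0, 0.1935, 0, 0, 0, 0, 0, 0.1935, 0, 0, 0, 0, 0, 0.1935]'
python3 -c "from h import *;go(.695,-.126,.205)"
```

```text
clock: 21.9
tcp_pos: [0.4314, -0.3111, 0.2066]
orientation: [1.87, 2.524, 0.0]
contact_force: [-0.2, -0.2, -1.2]
grip_width: 0.0237
gripper_force: 34.3
clock: 22.4
tcp_pos: [0.4315, -0.311, 0.2054]
orientation: [-2.227, -2.216, 0.0]
contact_force: [0.3, 0.3, -0.7]
grip_width: 0.0237
gripper_force: 34.3
t 22.4 tcp [ 0.4315 -0.311   0.2054] need [0.1864 0.2625 0.0003] [-0.     0.     0.004] grip 0.024 34.3
```

In the tool's units: 0.19 m / 0.3 = 0.6333, 0.152 m / 0.3 = 0.5067.

```bash

python3 -m pendant '[0.09, 0.1267, 0, 0, 0, 0, 0.18, 0.2533, 0, 0, 0, 0, 0.27, 0.38, 0, 0, 0, 0, 0.36, 0.5067, 0, 0, 0, 0, 0.45, 0.6333, 0, 0, 0, 0]'
python3 -m pendant '[0.09, 0.1267, 0, 0, 0, 0, 0.17, 0.24, 0, 0, 0, 0, 0.17, 0.24, 0, 0, 0, 0, 0.17, 0.24, 0, 0, 0, 0, 0.17, 0.24, 0, 0, 0, 0]'
python3 -m pendant '[0, 0, 0.1, 0, 0, 0, 0, 0, 0.2, 0, 0, 0, 0, 0, 0.2667, 0, 0, 0, 0, 0, 0.3, 0, 0, 0, 0, 0, 0.3133, 0, 0, 0]'
python3 -c "from h import *;go(.695,-.126,.105)"
```

```text
clock: 22.9
tcp_pos: [0.6239, -0.1764, 0.2053]
orientation: [-2.227, -2.215, -0.0]
contact_force: [0.3, -1.7, -1.4]
grip_width: 0.0239
gripper_force: 34.3
clock: 23.4
tcp_pos: [0.6939, -0.1288, 0.2051]
orientation: [-2.231, -2.211, 0.002]
contact_force: [-0.6, -0.2, -1.0]
grip_width: 0.0239
gripper_force: 34.3
clock: 23.9
tcp_pos: [0.694, -0.1285, 0.1107]
orientation: [-2.231, -2.21, 0.002]
contact_force: [0.3, -0.5, -0.9]
grip_width: 0.0238
gripper_force: 34.4
t 23.9 tcp [ 0.694  -0.1285  0.1107] need [0.0025 0.001  0.0057] [-0.002  0.    -0.   ] grip 0.024 34.4
```

In the tool's units: 0.007 m / 0.3 = 0.0233, 0.006 m / 0.3 = 0.02.

```bash

python3 -m pendant '[0.0033, 0, 0.0067, 0, 0, 0, 0.0033, 0, 0.0133, 0, 0, 0, 0.0033, 0, 0.0167, 0, 0, 0, 0.0033, 0, 0.02, 0, 0, 0, 0.0033, 0, 0.0233, 0, 0, 0]'
python3 -c "from h import *;go(.695,-.126,.105)"
```

```text
clock: 24.4
tcp_pos: [0.6954, -0.1263, 0.1054]
orientation: [2.23, 2.212, 0.001]
contact_force: [-2.2, 1.7, 10.6]
grip_width: 0.0239
gripper_force: 35.9
t 24.4 tcp [ 0.6954 -0.1263  0.1054] need [ 0.0003 -0.0004  0.0004] [ 0.001 -0.     0.001] grip 0.024 35.9
```

In the tool's units: -0.001 m / 0.3 = -0.0033.

```bash

python3 -m pendant '[0, 0, -0.0033, 0, 0, 0, 0, 0, -0.0033, 0, 0, 0, 0, 0, -0.0033, 0, 0, 0, 0, 0, -0.0033, 0, 0, 0, 0, 0, -0.0033, 0, 0, 0]' 0.085
python3 -m pendant '[0, 0, -0.0667, 0, 0, 0, 0, 0, -0.1667, 0, 0, 0, 0, 0, -0.2667, 0, 0, 0, 0, 0, -0.3333, 0, 0, 0, 0, 0, -0.3833, 0, 0, 0]'
python3 -m pendant '[0.0133, -0.1333, 0, 0, 0, 0, 0.0267, -0.2833, 0, 0, 0, 0, 0.04, -0.4333, 0, 0, 0, 0, 0.0533, -0.5833, 0, 0, 0, 0, 0.0667, -0.7167, 0, 0, 0, 0]'
python3 -m pendant '[0.01, -0.1267, 0, 0, 0, 0, 0.01, -0.1267, 0, 0, 0, 0, 0.01, -0.1267, 0, 0, 0, 0, 0.01, -0.1267, 0, 0, 0, 0]'
python3 -c "from h import *;go(.437,-.101,.105)"
```

```text
clock: 24.9
tcp_pos: [0.695, -0.1263, 0.1052]
orientation: [-2.23, -2.213, 0.0]
contact_force: [0.4, 0.3, -0.3]
grip_width: 0.0847
gripper_force: 0.0
clock: 25.4
tcp_pos: [0.6954, -0.1265, 0.2221]
orientation: [2.23, 2.211, 0.002]
contact_force: [-0.2, -0.1, 0.2]
grip_width: 0.0853
gripper_force: 0.0
clock: 25.9
tcp_pos: [0.4776, -0.1044, 0.2198]
orientation: [-2.23, -2.211, 0.001]
contact_force: [0.2, 0.3, 1.0]
grip_width: 0.0846
gripper_force: 0.0
clock: 26.3
tcp_pos: [0.4434, -0.1012, 0.2206]
orientation: [2.229, 2.212, 0.001]
contact_force: [1.1, -0.8, 0.4]
grip_width: 0.0848
gripper_force: 0.0
t 26.3 tcp [ 0.4434 -0.1012  0.2206] need [ 0.0002 -0.0066  0.1156] [0.001 0.    0.001] grip 0.085 0.0
```

In the tool's units: 0.116 m / 0.3 = 0.3867, 0.11 m / 0.3 = 0.3667.

```bash

python3 -m pendant '[0, -0.02, 0.1, 0, 0, 0, 0, -0.0167, 0.2, 0, 0, 0, 0, -0.0167, 0.3, 0, 0, 0, 0, -0.0167, 0.3667, 0, 0, 0, 0, -0.0167, 0.3867, 0, 0, 0]'
python3 -m pendant '[0, 0, 0, 0, 0, 0, 0, 0, 0, 0, 0, 0, 0, 0, 0, 0, 0, 0, 0, 0, 0, 0, 0, 0, 0, 0, 0, 0, 0, 0]' 0.03 40
python3 -m pendant '[0, 0, 0, 0, 0, 0, 0, 0, 0, 0, 0, 0, 0, 0, 0, 0, 0, 0, 0, 0, 0, 0, 0, 0, 0, 0, 0, 0, 0, 0]'
python3 -m pendant '[0, 0, -0.05, 0, 0, 0, 0, 0, -0.1333, 0, 0, 0, 0, 0, -0.2333, 0, 0, 0, 0, 0, -0.3333, 0, 0, 0, 0, 0, -0.3933, 0, 0, 0]'
python3 -c "from h import *;go(.6,-.127,.22)"
```

```text
clock: 26.8
tcp_pos: [0.4373, -0.1013, 0.1022]
orientation: [-2.229, -2.211, 0.004]
contact_force: [0.2, 0.7, 0.5]
grip_width: 0.0848
gripper_force: 0.0
clock: 27.3
tcp_pos: [0.4381, -0.1014, 0.1054]
orientation: [2.229, 2.211, 0.003]
contact_force: [-0.8, -0.2, 8.2]
grip_width: 0.0513
gripper_force: 42.5
clock: 27.8
tcp_pos: [0.4381, -0.1014, 0.1054]
orientation: [2.229, 2.211, 0.003]
contact_force: [0.2, -0.2, 7.4]
grip_width: 0.0507
gripper_force: 42.5
clock: 28.3
tcp_pos: [0.4376, -0.1013, 0.2244]
orientation: [2.23, 2.211, 0.003]
contact_force: [0.8, -1.0, -2.0]
grip_width: 0.0505
gripper_force: 42.4
t 28.3 tcp [ 0.4376 -0.1013  0.2244] need [-0.0244  0.1626  0.0047] [ 0.002 -0.001  0.001] grip 0.050 42.4
```

In the tool's units: 0.162 m / 0.3 = 0.54, 0.12 m / 0.3 = 0.4.

```bash

python3 -m pendant '[-0.02, 0.1333, 0, 0, 0, 0, -0.04, 0.2667, 0, 0, 0, 0, -0.06, 0.4, 0, 0, 0, 0, -0.0817, 0.54, 0, 0, 0, 0, -0.0817, 0.54, 0, 0, 0, 0]'
python3 -m pendant '[0, 0, 0, 0, 0, 0, 0, 0, 0.1, 0, 0, 0, 0, 0, 0.2, 0, 0, 0, 0, 0, 0.2833, 0, 0, 0, 0, 0, 0.3333, 0, 0, 0]'
python3 -m pendant '[0, 0, 0.01, 0, 0, 0, 0, 0, 0.0167, 0, 0, 0, 0, 0, 0.0167, 0, 0, 0]'
python3 -c "from h import *;go(.6,-.1275,.1115)"
```

```text
clock: 28.8
tcp_pos: [0.6038, -0.1267, 0.2224]
orientation: [2.225, 2.212, 0.002]
contact_force: [-1.6, 0.3, -1.8]
grip_width: 0.0511
gripper_force: 42.8
clock: 29.3
tcp_pos: [0.5967, -0.1264, 0.1207]
orientation: [-2.228, -2.21, 0.003]
contact_force: [-0.2, -0.7, -1.9]
grip_width: 0.0509
gripper_force: 42.8
clock: 29.6
tcp_pos: [0.5995, -0.1272, 0.1184]
orientation: [2.23, 2.211, 0.002]
contact_force: [-0.6, 0.3, -2.2]
grip_width: 0.0507
gripper_force: 42.8
t 29.6 tcp [ 0.5995 -0.1272  0.1184] need [-0.0003  0.0005  0.0069] [0.002 0.    0.001] grip 0.051 42.8
```

In the tool's units: 0.008 m / 0.3 = 0.0267, 0.007 m / 0.3 = 0.0233.

```bash

python3 -m pendant '[0, 0.0017, 0.0067, 0, 0, 0, 0, 0.0017, 0.0133, 0, 0, 0, 0, 0.0017, 0.02, 0, 0, 0, 0, 0.0017, 0.0233, 0, 0, 0, 0, 0.0017, 0.0267, 0, 0, 0]'
python3 -c "from h import *;go(.6,-.1275,.1115)"
```

```text
clock: 30.1
tcp_pos: [0.5998, -0.1271, 0.1113]
orientation: [-2.23, -2.212, -0.002]
contact_force: [-8.6, 2.9, 26.2]
grip_width: 0.0509
gripper_force: 45.2
t 30.1 tcp [ 0.5998 -0.1271  0.1113] need [-0.0004  0.0002 -0.0002] [ 0.    -0.001  0.001] grip 0.051 45.2
```

Seated. I'll release, rise, move clear and check.

```bash

python3 -m pendant '[0, 0, -0.0067, 0, 0, 0, 0, 0, -0.0067, 0, 0, 0, 0, 0, -0.0067, 0, 0, 0, 0, 0, -0.0067, 0, 0, 0, 0, 0, -0.0067, 0, 0, 0]' 0.085
python3 -m pendant '[0, 0, -0.0667, 0, 0, 0, 0, 0, -0.1667, 0, 0, 0, 0, 0, -0.2667, 0, 0, 0, 0, 0, -0.3667, 0, 0, 0, 0, 0, -0.4667, 0, 0, 0]'
python3 -m pendant '[-0.15, 0, 0, 0, 0, 0, -0.3, 0, 0, 0, 0, 0, -0.45, 0, 0, 0, 0, 0, -0.6, 0, 0, 0, 0, 0, -0.7333, 0, 0, 0, 0, 0]'
python3 -m pendant '[0, -0.1, 0, 0, 0, 0, 0, -0.2, 0, 0, 0, 0, 0, -0.2, 0, 0, 0, 0, 0, -0.2, 0, 0, 0, 0, 0, -0.2, 0, 0, 0, 0]'
python3 - <<'E'
from h import *
p,d=grab_frame("top"); W=cloud("top",d);z=W[...,2]; roi=np.zeros((400,640),bool); roi[100:280,180:430]=1
T=np.array([.6007,-.0429])
for m,s,c in blobs(roi&(z>.018)&(z<.12)):
    zt=np.percentile(z[m],95); P=W[m&(z>zt-.006)]; q=P.mean(0)[:2]-T; a=.009
    rc=cv2.minAreaRect(np.float32(P[:,:2]*1000))
    print(c.round(),zt.round(4),"world",P.mean(0)[:2].round(4),"tray",(q[0]-a*q[1]).round(4),(q[1]+a*q[0]).round(4),np.round(rc[0]),np.round(rc[1]),round(rc[2],1))
cv2.imwrite("pics/top2.png",p); cv2.imwrite("pics/scene2.png",grab_frame("scene")[0])
E
```

```text
clock: 30.6
tcp_pos: [0.5994, -0.127, 0.1111]
orientation: [-2.23, -2.212, 0.0]
contact_force: [0.5, -0.3, 0.1]
grip_width: 0.0846
gripper_force: 0.0
clock: 31.1
tcp_pos: [0.5993, -0.1271, 0.2523]
orientation: [-2.23, -2.212, 0.001]
contact_force: [-0.2, -0.3, 0.1]
grip_width: 0.0852
gripper_force: 0.0
clock: 31.6
tcp_pos: [0.5972, -0.3494, 0.2512]
orientation: [2.231, 2.212, -0.001]
contact_force: [-0.3, -0.0, 0.4]
grip_width: 0.0851
gripper_force: 0.0
clock: 32.1
tcp_pos: [0.5389, -0.346, 0.2513]
orientation: [2.228, 2.214, 0.001]
contact_force: [-0.0, 0.6, -0.0]
grip_width: 0.0853
gripper_force: 0.0
[382. 121.] 0.0721 world [ 0.694  -0.1293] tray 0.0941 -0.0856 [ 695. -130.] [27. 66.] 0.1
[212. 166.] 0.0381 world [0.5989 0.2304] tray -0.0043 0.2733 [603. 232.] [88. 77.] 89.9
[253. 160.] 0.0762 world [0.6016 0.1384] tray -0.0007 0.1813 [600. 136.] [56. 56.] 16.4
[299. 162.] 0.09 world [0.6019 0.0429] tray 0.0004 0.0859 [602.  43.] [48. 48.] 14.3
[341. 163.] 0.0904 world [ 0.6    -0.0415] tray -0.0007 0.0014 [600. -41.] [49. 49.] 59.0
[382. 164.] 0.0902 world [ 0.5984 -0.1264] tray -0.0015 -0.0835 [ 598. -126.] [48. 47.] 63.3
[318. 236.] 0.0327 world [0.452  0.0051] tray -0.1491 0.0467 [452.   5.] [81. 35.] 82.2
[267. 245.] 0.0777 world [0.4304 0.1085] tray -0.1717 0.1499 [431. 108.] [8. 8.] 85.1
```

View pics/top2.png

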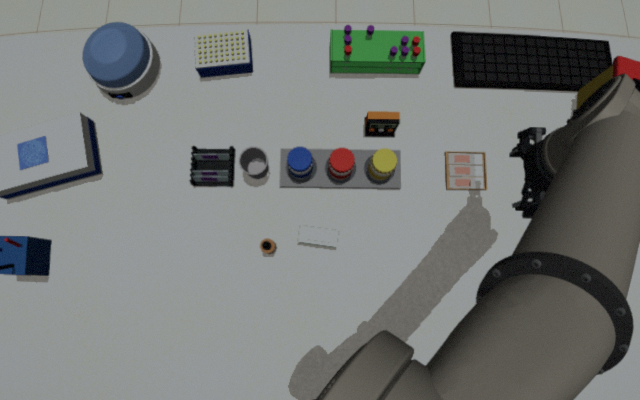

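View pics/scene2.png

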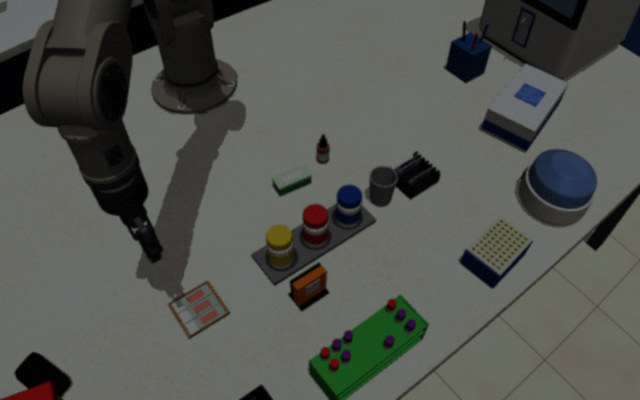

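All targets are met. The yellow, red and blue jars stand upright in the wells at (382,164), (341,163) and (299,162), and the beaker is at (253,160). The timer at (382,121) is square behind the fixative with its black screen side towards the jar. The oil bottle and slide box haven't moved, and the arm is clear.

```bash
python3 -c "from bench import r;print(r.hand_in())"
```

```text
the job is handed in; nothing more can be done
None
```

The stain line is set out as asked and handed in at about 32 s of the 128 s allowed; the last camera check had everything within tolerance, but the hand-in returned no verdict.

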